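Load a culture tube into the spring-jaw well of a turbidity meter and take a reading

TASK

Take the glass tube with the black cap out of the rack and load it into the turbidity meter: lean it toward the steel spring jaw and lead its lower edge into the well in front of the jaw, push the jaw back with the tube, straighten it and slide it down until it stands upright and fully home on the floor of the well. Then let go of it and press the green read key down. It is glass, so feel your way in gently, never force it against the meter and never lay it down, and leave the other two tubes standing in their places in the rack.

Things in the scene. Friction and masses are not known exactly. Their poses are not given: they have to be found in the camera images.
- tube_black: Glass culture tube with a black screw cap, to be loaded. Origin: centre of its flat underside; z runs up its axis. Total height 88 mm; glass body 15.8 mm in diameter with a square lower edge; cap 17.8 mm in diameter, from 67 to 88 mm above the underside (grip it by the cap). 22 g. It stands loosely in one of three places of the rack (which one changes).
- tube_peach: Bystander: the same kind of tube with a peach-coloured cap, standing in the rack. Origin: centre of its underside, z up its axis.
- tube_white: Bystander: the same kind of tube with a white cap, standing in the rack. Origin: centre of its underside, z up its axis.
- rack: White wire tube rack, 99 (x) by 216 (y) by 69 mm, fixed. Origin: centre of its underside. Tubes stand on its 3 mm floor in 19 mm square cells; the top grid is 59 mm high, the side and end plates up to 69 mm. The three tubes stand in one row at x = +10.5 mm, y = -63.5, 0 and +63.5 mm.
- meter: Turbidity meter, fixed: white housing 190 (x) by 130 (y) by 36 mm; origin at the centre of its underside, x from the key and display side (front) to the rear. On its deck stands a black tube block, 54 by 42 mm, top 90 mm over the underside, well axis 24 mm behind its front face. It is screwed down in slots, anywhere up to 7 mm forward or back (x) of its nominal place; where is not reported.
- well_mouth (a point): NOMINAL centre of the mouth of the upright tube well, at x +28, y 0, z 90 mm of the meter, axes as the meter; the true one is up to 7 mm off along x with the block, exact in y. Well 16.8 mm wide (tube + 1 mm), mouth edges chamfered 1.5 mm. Top 20 mm: U-shaped, open to the rear (+x), where a jaw closes it; below: a round bore, 4 mm sloped lead-in on the +x side.
- jaw_face (a point): NOMINAL place (off along x with the block) of the top edge of the upright front face of the steel spring jaw: x +32, y 0, z 90 mm of the meter, 4.0 mm behind the well axis, flush with the block. Only 12.4 mm is left to the front wall; a tube pushed straight down lands on its flat top and cannot move it. Pushed toward +x it slides up to 6.2 mm: 2 N to start, plus 0.5 N per mm.
- well_floor (a point): NOMINAL place (off along x with the block) of the centre of the well's floor: x +28, y 0, z 38 mm of the meter, 52 mm below the mouth. With the tube home its underside rests here; the jaw is then 3.4 mm back and clamps it against the front wall, so 3 to 6 N of friction must be overcome until it is felt to stop. The glass stands 25 N in all against the meter, of which the clamping takes 8.
- read_key (a joint): Green round read key, 22 mm in diameter, on the meter's deck at x = -56, y = -38 mm of the meter: travel 0 (up) to 0.005 m (fully down), spring return, 1.5 N to start and 5 N fully down.
- read_key_top (a point): Centre of the top of the read key at rest, 53 mm above the underside of the meter; press straight down here.
Not all that is in view belongs to the job. What is shaped like the tube_black but red is not meant.

How it is judged:
On the way, in this order (a step that is already met when the one before it is completed fails the run):
1. the black-capped tube is lifted clear of the rack (height (world z) of tube_black above 0.075 m), for 0.1 s.
2. the tube stands upright and fully home in the well, and the fingers have let go of it (z of tube_black in the frame of meter between 0.035 and 0.04 m and angle between tube_black's own z axis and vertical below 0.07 rad and x of tube_black in the frame of meter between 0.016 and 0.04 m and y of tube_black in the frame of meter between -0.005 and 0.005 m and contact force between the fingers and tube_black below 0.1 N), for 0.2 s.
3. the read key is pressed down by 3 mm or more with the tube home (z of tube_black in the frame of meter between 0.035 and 0.04 m and angle between tube_black's own z axis and vertical below 0.07 rad and x of tube_black in the frame of meter between 0.016 and 0.04 m and y of tube_black in the frame of meter between -0.005 and 0.005 m and value of joint read_key above 0.003 m), for 0.05 s.
At the end, for the whole second after the job is handed in: The black-capped tube stands at rest in the meter's well, upright within 4 degrees and its underside within 2 mm of the well floor, let go; the read key is up again; the other two tubes stand within 20 mm of where they stood (all of step 2 and linear speed of tube_black below 0.01 m/s and value of joint read_key below 0.0015 m and distance of each of tube_peach, tube_white from where it was at the start of the episode below 0.02 m and angle between each of tube_peach, tube_white's own z axis and vertical below 0.3 rad); the robot touches nothing.
It fails at once if the glass tube is forced against the meter with more than 25 N (contact force between tube_black and meter above 25 N).
It fails at once if the black-capped tube is laid down or tipped by more than 60 degrees (angle between tube_black's own z axis and vertical above 1.05 rad).
It fails at once if another tube is moved more than 20 mm or tipped over (not (distance of each of tube_peach, tube_white from where it was at the start of the episode below 0.02 m and angle between each of tube_peach, tube_white's own z axis and vertical below 0.3 rad)).
It also fails if it takes over 72 s, if anything falls off the work surface, if the arm or the gripper's body presses on something with over 40 N, if the wrist force passes 120 N, or if a joint passes its speed limit or range.

ROBOT

A 7-joint arm with a two-finger parallel gripper is mounted at the origin on a cart in front of the work surface, level with it; the furniture and walls round the work are solid. World frame = base frame: x ahead of the robot, y to its left, z up, the work surface at z = 0. Lengths are in m, angles in rad, forces in N, time in s.
With the tool pointing down it reaches from about 0.4 to 0.9 m from the base axis. Payload 5.5 kg.
Tool frame: the origin (TCP) lies between the finger pads; the fingertips stand 17 mm ahead of it and the grasp point (between the pads) lies 2 mm behind it; z points along the fingers, y is the line along which they close (so a half turn about z gives the same grasp; the last joint's range is limited). The gripper opens to 92 mm and grips with 3 to 60 N. Pads are 19 mm wide; open, the fingers measure 130 mm over their backs; the gripper's body (75 mm by 190 mm) begins 47 mm behind the grasp point.
Start: joints at [-0.921, 0.501, -0.427, 1.55, 0.221, 1.138, -0.21], TCP at [0.245, 0.602, 0.244] pointing down, gripper open.
Joint ranges: [-2.88, 2.88], [-0.31, 2.03], [-1.54, 1.56], [0.2, 2.42], [-1.41, 4.55], [0.19, 2.02], [-2.57, 2.57]. Speed limits (rad/s): [2.57, 2.57, 3.14, 3.14, 3.14, 3.14, 3.14].

INTERFACE

Orientations are given as a unit quaternion [x, y, z, w].
In Python, from cell import read_state, camera, finish_job gives the robot as it stands.
- The arm moves only by the tool send_rows, never from a script. Its argument "deltas" is a list of rows, each a list of 3 entries, a list of its own where there are three numbers: the gripper's target within -1 to 1 (shut at 1, half-way at 0, fully open at -1), then the shift along the tool's x, y, z in cm, then the turn, a rotation vector about the tool's x, y, z in rad. A call has 1 to 5 rows; each row shifts and turns the commanded pose from where the row before left it, along the tool's axes as they then stand; what a row does not reach is not made up. A row lasts 1/10 s, in which the tool goes at most 50 mm and 8.59 degrees, less where a joint would pass 70% of its speed; a pose out of reach is approached as far as the arm can. A call is refused whole if a number of a shift passes 5 or a number of a turn 0.15, either way. A call with a gripper value outside its range is refused whole. The fingers move at their own pace and stop on an object; "grip_force" is the grip in N (left out, the last holds). Time passes only in rows, so rows that do not move let the fingers close. It gives the time, the measured TCP pose, the force, the opening and the grip force at its end, in the units of the state.
- read_state(): the state, without advancing time (a new reading comes with each control period).
- camera(name): name is "scene" or "top"; returns a dict with "frame" (420x560x3 uint8, blue, green, red), "z_map" (420x560 float32, m along the optical axis (not along the pixel's ray), 0 where there is no reading), "vfov" (degrees; the focal length in pixels is half the picture's height over the tangent of half this angle, whatever the lens; pixels are square), "cx", "cy" (the principal point, pixels), "xyz" and "rotation" of the camera in the world. Camera axes: x right, y down, z forward; pixel columns grow to the right and rows downward; lengths in m; the calibration is good to about 2 mm. A picture is of the moment at which its call begins.
- finish_job(): hands the job in; it is judged then, once.
The state is a dict: "clock": time; "q": joint angles; "joint_velocities": joint speeds; "joint_efforts": joint torques, N m; "ee_pos": TCP position; "orientation": TCP orientation; "force": force on the tool from outside, world axes, zero at the start; "torque": the same for the moment, N m; "finger_gap": opening from 0.0 (shut) to 1.0 (fully open); "finger_force": force on a finger pad.
Only numpy, scipy, OpenCV 4.12 (cv2) and the standard library are available. Lean on these libraries where they do the work, as an engineer would, in place of code of your own. Each camera call takes 0.05 s, during which the arm holds its last target. There are 200 camera calls.

## Working session

There is one attempt and no reset: what is moved stays moved. The work goes in short steps, Python scripts to look and compute and a tool call to move; the robot and the scene stay as the last step left them, time stands still between calls to the robot, and variables do not carry over. Pictures are saved under pics/ and viewed, at most 10 in all, crops included, and the job is handed in when it is done.

Besides the shell and the picture viewer there is one more tool, called after "Request:" as a command line: name --argument value ..., lists and objects as JSON in quotes. send_rows: Moves the arm, as the interface text tells. Its arguments: {"type":"object","properties":{"deltas":{"type":"array","items":{"type":"array"}},"grip_force":{"type":"number"}},"required":["deltas"]}

```bash
mkdir -p pics; cat > h.py <<'E'
import numpy as np, cv2
from cell import read_state, camera, finish_job
def f(c): return 210/np.tan(np.radians(c["vfov"])/2)
def ray(c,u,v):
    d=np.array([(u-c["cx"])/f(c),(v-c["cy"])/f(c),1.0]); return np.array(c["rotation"]).reshape(3,3)@d
def onplane(c,u,v,z):
    d=ray(c,u,v); o=np.array(c["xyz"]); return o+d*(z-o[2])/d[2]
def cloud(c):
    v,u=np.mgrid[0:420,0:560]; Z=c["z_map"]
    P=np.stack([(u-c["cx"])/f(c)*Z,(v-c["cy"])/f(c)*Z,Z],-1)
    return P@np.array(c["rotation"]).reshape(3,3).T+np.array(c["xyz"])
E
python3 - <<'E'
from h import *
for n in("scene","top"):
    c=camera(n); cv2.imwrite(f"pics/{n}0.png",c["frame"]); np.save(f"{n}.npy",c,allow_pickle=True)
    print(n,c["xyz"],np.round(c["rotation"],3).tolist(),c["vfov"],c["cx"],c["cy"],(c["z_map"]>0).mean())
s=read_state(); print(s)
E
```

```text
scene [ 0.17429467 -0.71135785  0.56837124] [0.851, -0.237, 0.136, -0.448] 51.885673857306614 280.25861318801145 207.72869714330804 0.9820705782312925
top [ 0.50283228 -0.09709058  0.92718741] [-0.7, 0.713, -0.034, 0.017] 55.94496094508081 282.13358824610725 212.49483377107424 0.9962627551020408
{'clock': 0.1, 'q': array([-0.92078456,  0.50174399, -0.42681973,  1.55133921,  0.22079959,
        1.13827696, -0.21032324]), 'joint_velocities': array([-4.92707619e-04, -2.21977697e-03, -1.46824266e-03, -3.21571251e-03,
       -2.64170901e-04, -8.40028128e-05, -2.39718709e-03]), 'joint_efforts': array([-1.19151303e-02, -5.67859447e+01, -5.83920792e+00, -2.79916656e+01,
       -6.91657607e-02,  2.39844772e-02,  2.00466349e-05]), 'ee_pos': array([0.24501004, 0.60141679, 0.24279204]), 'orientation': array([ 1.92185435e-01,  9.81358255e-01, -8.33810199e-04, -1.98983726e-04]), 'force': array([ 0.28795664,  0.06870397, -0.41810206]), 'torque': array([-0.00786717,  0.00682409,  0.03189954]), 'finger_force': 0.0, 'finger_gap': 1.0026377600225485}
```

```bash
sed -i '1a from scipy.spatial.transform import Rotation as R' h.py; sed -i 's/np.array(c\["rotation"\]).reshape(3,3)/R.from_quat(c["rotation"]).as_matrix()/' h.py; tail -12 h.py | head -3
```

```text
import numpy as np, cv2
from scipy.spatial.transform import Rotation as R
from cell import read_state, camera, finish_job
```

View pics/scene0.png

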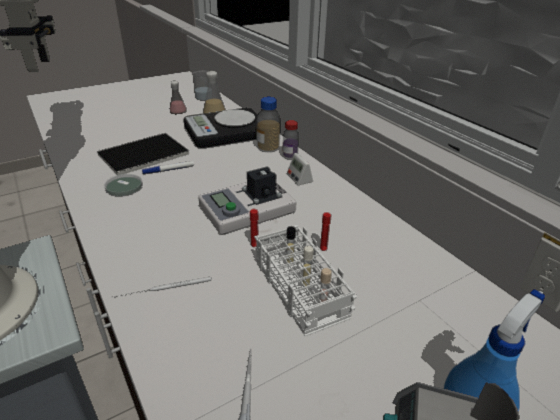

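View pics/top0.png

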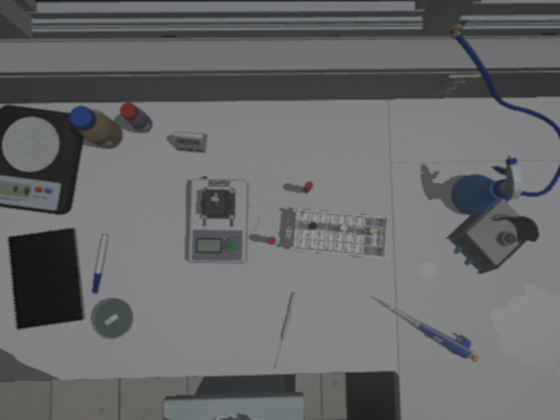

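Scene view: black cap at (291,232) in the rack next to white (309,252) and peach (326,272). Two red lookalikes stand at (254,213) and (326,216), outside the rack. The meter's black block is at (262,182) and the green key at (231,208). Top view: black cap (313,226), reds (308,187) and (271,240), dark block (217,203), key (232,245). Candidates for the black tube are the black cap and the two reds. I choose the black one in the rack.

```bash
python3 - <<'E'
from h import *
T=np.load("top.npy",allow_pickle=True).item(); S=np.load("scene.npy",allow_pickle=True).item()
for n,c,p in(("top",T,[(313,226),(345,228),(372,231),(308,187),(271,240)]),("scene",S,[(291,232),(309,252),(326,272)])):
    P=cloud(c)
    for u,v in p:
        print(n,(u,v),c["frame"][v,u],np.round(P[v,u],4),np.round(onplane(c,u,v,.091),4))
# caps by depth: points at z .085..0.095 near rack, top camera
P=cloud(T)
for c,n in((T,"top"),(S,"scene")):
    P=cloud(c)
    m=(P[...,2]>.083)&(P[...,2]<.097)
    k,l,st,ce=cv2.connectedComponentsWithStats(m.astype(np.uint8))
    for i in range(1,k):
        if st[i,4]>6 and st[i,4]<3000: print(n,ce[i].round(1),st[i],np.round(P[l==i].mean(0),4),c["frame"][l==i].mean(0).round())
    hsv=cv2.cvtColor(c["frame"],cv2.COLOR_BGR2HSV)
    g=cv2.inRange(hsv,(45,100,50),(85,255,255))
    k,l,st,ce=cv2.connectedComponentsWithStats(g)
    for i in range(1,k):
        if st[i,4]>15: print("green",n,ce[i].round(1),st[i],np.round(np.median(P[l==i],0),4),np.round(onplane(c,*ce[i],.053),4))
    # housing
    h=(P[...,2]>.028)&(P[...,2]<.044)
    k,l,st,ce=cv2.connectedComponentsWithStats(h.astype(np.uint8))
    for i in range(1,k):
        if st[i,4]>500:
            q=P[l==i]; r=cv2.minAreaRect(q[:,:2].astype(np.float32)*1000); print("house",n,st[i],r)
v=cv2.resize(T["frame"][170:275,175:395],None,fx=3.6,fy=3.6,interpolation=cv2.INTER_CUBIC); cv2.imwrite("pics/c1.png",v)
E
```

```text
top (313, 226) [49 49 48] [ 0.5336 -0.1826  0.0903] [ 0.5336 -0.1825  0.091 ]
top (345, 228) [131 137 138] [ 0.5281 -0.2507  0.0901] [ 0.5281 -0.2505  0.091 ]
top (372, 231) [109 125 138] [ 0.5207 -0.308   0.0906] [ 0.5207 -0.3079  0.091 ]
top (308, 187) [ 50  51 113] [ 0.6176 -0.1743  0.0866] [ 0.617  -0.1739  0.091 ]
top (271, 240) [ 51  51 123] [ 0.5057 -0.093   0.0865] [ 0.5057 -0.0931  0.091 ]
scene (291, 232) [13 10 10] [ 0.5286 -0.1915  0.0888] [ 0.5269 -0.1939  0.091 ]
scene (309, 252) [120 129 132] [ 0.525  -0.2543  0.0882] [ 0.523  -0.2569  0.091 ]
scene (326, 272) [121 142 160] [ 0.5182 -0.3121  0.0909] [ 0.5181 -0.3122  0.091 ]
top [526.3  82.8] [494  81  66   4 166] [ 0.841  -0.6624  0.0901] [53. 53. 52.]
top [233.4  85.8] [   0   82  470    8 1190] [ 0.8406 -0.0196  0.09  ] [59. 58. 58.]
top [479.   83.3] [472  82  15   4  33] [ 0.841  -0.5566  0.09  ] [56. 55. 55.]
top [496.8  97.8] [493  96   7   4  15] [ 0.808  -0.5943  0.09  ] [69. 48. 40.]
top [134.8 115.6] [127 108  12  13  35] [0.7764 0.1935 0.092 ] [51. 47. 64.]
top [102.3 130.4] [ 83 111  28  30 146] [0.7456 0.
[... 2730 characters left out ...]
] [ 0.5415 -0.5996  0.0902] [35. 37. 38.]
green scene [230.3 205.7] [226 202  10   8  64] [ 0.4916 -0.0141  0.0562] [ 0.4931 -0.0098  0.053 ]
house scene [ 184  107   74   35 1303] ((697.5779418945312, 443.8462829589844), (194.6664581298828, 230.35403442382812), 81.42259979248047)
house scene [ 299  134  234  159 1591] ((840.4197998046875, -119.70205688476562), (734.8968505859375, 12.293837547302246), 89.43133544921875)
house scene [ 199  182   98   44 2054] ((550.3408813476562, 25.904991149902344), (133.08477783203125, 190.4959259033203), 87.90595245361328)
house scene [255 244 100  83 619] ((478.03564453125, -257.34051513671875), (85.88451385498047, 231.77618408203125), 17.166519165039062)
```

View pics/c1.png

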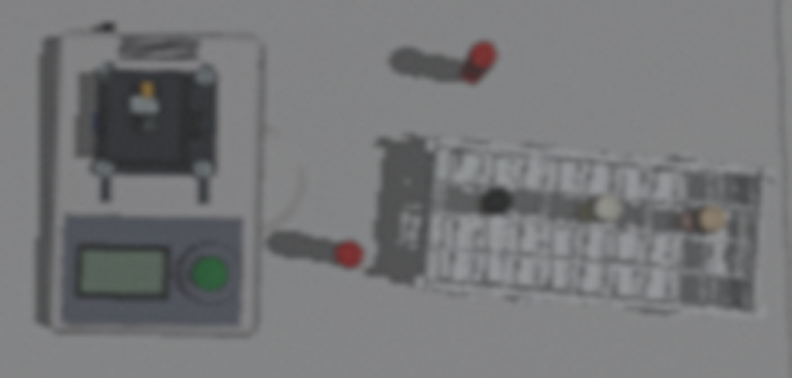

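The crop confirms the black cap at one end of the rack, nearest the meter. The measured positions agree with the given sizes: cap tops at z≈0.090, housing 190x130 at yaw −2.2°, and the key where it should be. I turn the tool so it closes along meter x, then travel.

Request:
send_rows --deltas '[[0.2, [0, 0, 0], [0, 0, 0.14]], [0.2, [0, 0, 0], [0, 0, 0.14]], [0.2, [0, 0, 0], [0, 0, 0.14]], [0.2, [0, 0, 0], [0, 0, 0.14]], [0.2, [0, 0, 0], [0, 0, 0.14]]]' --grip_force 30

```text
clock: 0.6
ee_pos: [0.245, 0.6016, 0.2431]
orientation: [0.519, 0.854, -0.001, 0.0]
force: [0.0, -0.4, 0.0]
finger_gap: 0.61
finger_force: 0.0
```

Request:
send_rows --deltas '[[0.2, [0, 0, 0], [0, 0, 0.14]], [0.2, [0, 0, 0], [0, 0, 0.14]], [0.2, [0, 0, 0], [0, 0, 0.14]], [0.2, [0, 0, 0], [0, 0, 0.1]], [0.2, [-3, 1, 0], [0, 0, 0]]]'

```text
clock: 1.1
ee_pos: [0.251, 0.5744, 0.243]
orientation: [0.719, 0.695, -0.0, -0.001]
force: [0.1, -1.4, -0.5]
finger_gap: 0.4
finger_force: 0.0
```

Request:
send_rows --deltas '[[0.2, [-4, 1.5, 0], [0, 0, 0]], [0.2, [-4, 1.5, 0], [0, 0, 0]], [0.2, [-4, 1.5, 0], [0, 0, 0]], [0.2, [-4, 1.5, 0], [0, 0, 0]], [0.2, [-4, 1.5, 0], [0, 0, 0]]]'

```text
clock: 1.6
ee_pos: [0.3219, 0.3671, 0.2434]
orientation: [0.72, 0.694, -0.0, 0.0]
force: [1.1, 0.1, -0.6]
finger_gap: 0.403
finger_force: 0.0
```

Request:
send_rows --deltas '[[0.2, [-4, 1.5, 0], [0, 0, 0]], [0.2, [-4, 1.5, 0], [0, 0, 0]], [0.2, [-4, 1.5, 0], [0, 0, 0]], [0.2, [-4, 1.5, 0], [0, 0, 0]], [0.2, [-4, 1.5, 0], [0, 0, 0]]]'

```text
clock: 2.1
ee_pos: [0.3896, 0.1647, 0.2436]
orientation: [0.72, 0.694, -0.0, -0.0]
force: [-0.5, -0.5, -0.7]
finger_gap: 0.401
finger_force: 0.0
```

Request:
send_rows --deltas '[[0.2, [-4, 1.8, 0], [0, 0, 0]], [0.2, [-4, 1.8, 0], [0, 0, 0]], [0.2, [-4, 1.8, 0], [0, 0, 0]], [0.2, [-4, 1.8, 0], [0, 0, 0]], [0.2, [-4, 1.8, 0], [0, 0, 0]]]'

```text
clock: 2.6
ee_pos: [0.4725, -0.0382, 0.2436]
orientation: [0.72, 0.694, 0.0, -0.0]
force: [0.4, 0.0, 0.4]
finger_gap: 0.401
finger_force: 0.0
```

Request:
send_rows --deltas '[[0.2, [-4, 1.8, 2], [0, 0, 0]], [0.2, [-4, 1.8, 2], [0, 0, 0]], [0.2, [-4, 1.8, 2], [0, 0, 0]], [0.2, [-2, 1, 1], [0, 0, 0]], [0.2, [0, 0, 0], [0, 0, 0]]]'

```text
clock: 3.1
ee_pos: [0.5303, -0.1828, 0.1716]
orientation: [0.722, 0.692, -0.002, -0.0]
force: [-0.4, -0.9, 0.4]
finger_gap: 0.399
finger_force: 0.0
```

```bash
python3 - <<'E'
from h import *
s=read_state(); p=s["ee_pos"]; M=R.from_quat(s["orientation"]).as_matrix()
print(p, M.round(3).tolist(), "delta cm tool",(M.T@(np.array([.5338,-.1845,.0875])-p)*100).round(2))
c=camera("scene"); cv2.imwrite("pics/s2.png",cv2.resize(c["frame"][130:330,190:430],None,fx=3,fy=3))
E
```

```text
[ 0.53026034 -0.18280494  0.17162087] [[0.041, 0.999, -0.003], [0.999, -0.041, -0.002], [-0.002, -0.003, -1.0]] delta cm tool [-0.14  0.39  8.41]
```

View pics/s2.png

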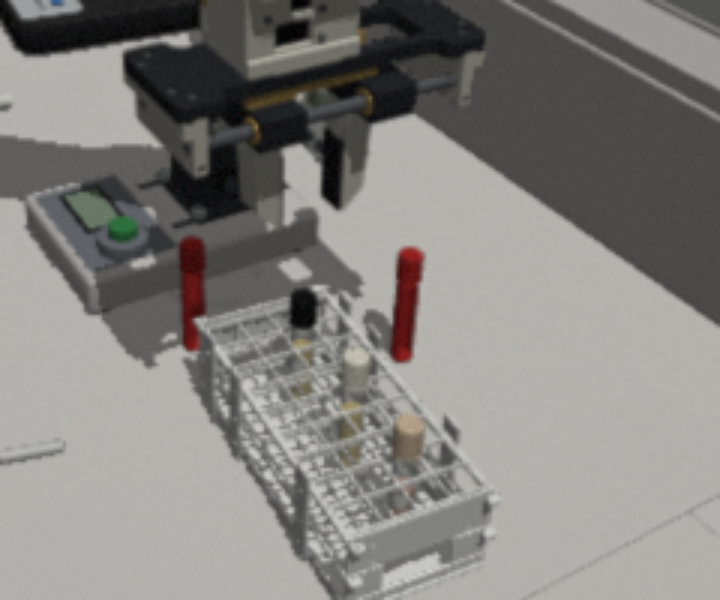

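The crop shows the gripper hanging over the black cap at (303,305), with its fingers straddling it at (265,190) and (345,170). I go down and grip.

Request:
send_rows --deltas '[[0.2, [-0.1, 0.4, 2], [0, 0, 0]], [0.2, [0, 0, 2], [0, 0, 0]], [0.2, [0, 0, 2], [0, 0, 0]], [0.2, [0, 0, 1.5], [0, 0, 0]], [0.2, [0, 0, 0.9], [0, 0, 0]]]'

```text
clock: 3.65
ee_pos: [0.5347, -0.1783, 0.0888]
orientation: [0.719, 0.695, -0.0, -0.001]
force: [0.5, 0.5, -1.0]
finger_gap: 0.399
finger_force: 0.0
```

Request:
send_rows --deltas '[[0.2, [0, 0, 0], [0, 0, 0]], [1, [0, 0, 0], [0, 0, 0]], [1, [0, 0, 0], [0, 0, 0]], [1, [0, 0, 0], [0, 0, 0]], [1, [0, 0, 0], [0, 0, 0]]]'

```text
clock: 4.15
ee_pos: [0.5359, -0.1802, 0.0905]
orientation: [0.72, 0.694, 0.0, 0.001]
force: [0.5, -0.9, 2.6]
finger_gap: 0.184
finger_force: 30.0
```

Request:
send_rows --deltas '[[1, [0, 0, 0], [0, 0, 0]]]'

```text
clock: 4.25
ee_pos: [0.5359, -0.1802, 0.0905]
orientation: [0.72, 0.694, 0.0, 0.001]
force: [-0.6, -0.5, 4.1]
finger_gap: 0.185
finger_force: 30.0
```

Request:
send_rows --deltas '[[1, [0, 0, 0], [0, 0, 0]]]'

```text
clock: 4.35
ee_pos: [0.5359, -0.1802, 0.0905]
orientation: [0.72, 0.694, 0.0, 0.001]
force: [-0.3, 0.4, 5.1]
finger_gap: 0.179
finger_force: 30.0
```

Request:
send_rows --deltas '[[1, [0, 0, 0], [0, 0, 0]]]'

```text
clock: 4.45
ee_pos: [0.5359, -0.1802, 0.0905]
orientation: [0.72, 0.694, 0.0, 0.001]
force: [-0.9, 0.9, 6.1]
finger_gap: 0.181
finger_force: 30.0
```

Request:
send_rows --deltas '[[1, [0, 0, -0.5], [0, 0, 0]], [1, [0, 0, -0.5], [0, 0, 0]], [1, [0, 0, -1], [0, 0, 0]], [1, [0, 0, -2], [0, 0, 0]], [1, [0, 0, 0], [0, 0, 0]]]'

```text
clock: 4.95
ee_pos: [0.5371, -0.1807, 0.1325]
orientation: [0.72, 0.694, 0.001, 0.002]
force: [0.6, -0.4, 0.1]
finger_gap: 0.184
finger_force: 30.0
```

Request:
send_rows --deltas '[[1, [0, 0, -3], [0, 0, 0]], [1, [0, 0, -4], [0, 0, 0]], [1, [0, 0, -4], [0, 0, 0]], [1, [0, 0, -3], [0, 0, 0]], [1, [0, 0, 0], [0, 0, 0]]]'

```text
clock: 5.45
ee_pos: [0.5378, -0.181, 0.2745]
orientation: [0.72, 0.694, 0.002, 0.004]
force: [0.6, 0.5, -1.0]
finger_gap: 0.185
finger_force: 30.0
```

Request:
send_rows --deltas '[[1, [0, 0, 0], [0, 0, 0]], [1, [0, 0, 0], [0, 0, 0]]]'

```text
clock: 5.65
ee_pos: [0.5342, -0.1795, 0.2682]
orientation: [0.72, 0.694, -0.001, -0.001]
force: [-0.2, -0.2, -1.2]
finger_gap: 0.184
finger_force: 30.0
```

```bash
python3 - <<'E'
from h import *
s=read_state(); print(s["ee_pos"],R.from_quat(s["orientation"]).as_matrix().round(4).tolist(),s["force"],s["torque"])
c=camera("scene"); cv2.imwrite("pics/s3.png",cv2.resize(c["frame"][90:290,190:430],None,fx=3,fy=3))
np.save("scene3.npy",c,allow_pickle=True)
E
```

```text
[ 0.53423071 -0.17946729  0.26819318] [[0.0358, 0.9994, -0.0026], [0.9994, -0.0358, 0.0008], [0.0007, -0.0026, -1.0]] [-0.21251879 -0.19083377 -1.16922453] [-0.1351235   0.09424746  0.00584295]
```

View pics/s3.png

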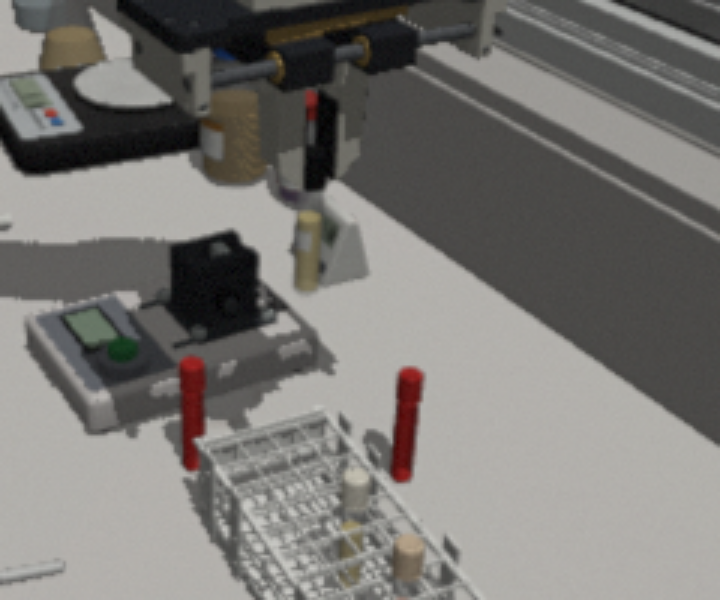

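The crop shows the tube held upright by its cap under the fingers. Its sample column is at crop (307,250), and white and peach are still in the rack. Next I measure where it sits relative to the TCP and where the block is.

```bash
python3 - <<'E'
from h import *
from scipy.optimize import least_squares
c=np.load("scene3.npy",allow_pickle=True).item(); P=cloud(c); s=read_state(); tcp=s["ee_pos"]
d=P-tcp
m=(np.hypot(d[...,0],d[...,1])<.022)&(P[...,2]>.15)&(P[...,2]<.245)
v,u=np.nonzero(m); Q=P[m]; print(len(Q),u.min(),u.max(),v.min(),v.max())
for z in np.arange(.17,.25,.01):
    k=(Q[:,2]>=z)&(Q[:,2]<z+.01)
    if k.sum()>3: print(round(z,3),k.sum(),Q[k].mean(0).round(4),"u",u[k].min(),u[k].max(),u[k].mean().round(2))
# circle fit r=7.9 over body
k=(Q[:,2]<.24)
def fun(p): # axis with slight tilt
    zz=Q[k,2]-.22
    return np.hypot(Q[k,0]-p[0]-p[2]*zz,Q[k,1]-p[1]-p[3]*zz)-.0079
r=least_squares(fun,[*tcp[:2],0,0],loss="soft_l1",f_scale=.001); print("axis",r.x,"minus tcp",r.x[:2]-tcp[:2],"zmin",np.sort(Q[:,2])[:5])
# block tops in top & scene
for n in("top","scene"):
    b=np.load(n+".npy",allow_pickle=True).item(); P=cloud(b)
    M=R.from_euler("z",-2.2,degrees=True).as_matrix(); L=(P-np.array([.5515,.0259,0]))@M
    m=(P[...,2]>.084)&(P[...,2]<.096)&(abs(L[...,0])<.08)&(abs(L[...,1])<.05)
    q=L[m]*1000; print(n,len(q),"x pct",np.percentile(q[:,0],[0.5,2,50,98,99.5]).round(1),"y",np.percentile(q[:,1],[.5,2,50,98,99.5]).round(1))
    h=(P[...,2]>.033)&(P[...,2]<.040)&(abs(L[...,0])<.12)&(abs(L[...,1])<.08); q=L[h]*1000
    print("  house",np.percentile(q[:,0],[.5,99.5]).round(1),np.percentile(q[:,1],[.5,99.5]).round(1))
b=np.load("top.npy",allow_pickle=True).item()
cv2.imwrite("pics/blk.png",np.hstack([cv2.resize(b["frame"][180:230,190:245],None,fx=8,fy=8,interpolation=cv2.INTER_CUBIC),cv2.resize(c["frame"][160:210,235:285],None,fx=8,fy=8,interpolation=cv2.INTER_CUBIC)])[:, :800])
E
```

```text
309 288 298 154 187
0.18 35 [ 0.5297 -0.1871  0.1858] u 288 296 292.0
0.19 46 [ 0.529  -0.1871  0.1949] u 288 296 291.8
0.2 48 [ 0.529  -0.1872  0.2052] u 288 297 292.02
0.21 53 [ 0.5296 -0.1873  0.2153] u 288 297 292.57
0.22 48 [ 0.5294 -0.1871  0.2248] u 288 297 292.6
0.23 51 [ 0.5294 -0.1873  0.235 ] u 289 297 292.88
0.24 28 [ 0.5302 -0.1871  0.2425] u 289 298 293.43
axis [ 0.5329595  -0.18214618  0.00782775 -0.00385184] minus tcp [-0.00118155 -0.00264563] zmin [0.18122009 0.18239337 0.18269645 0.18281132 0.18318938]
top 456 x pct [11.1 11.4 38.5 64.8 65.1] y [-21.  -20.8   0.   20.5  20.9]
  house [-91.7  93.6] [-63.3  62.7]
scene 274 x pct [ 9.6 10.1 34.6 63.3 64.7] y [-22.8 -21.8  -2.5  20.8  22. ]
  house [-93.6  91.5] [-64.5  61.7]
```

View pics/blk.png

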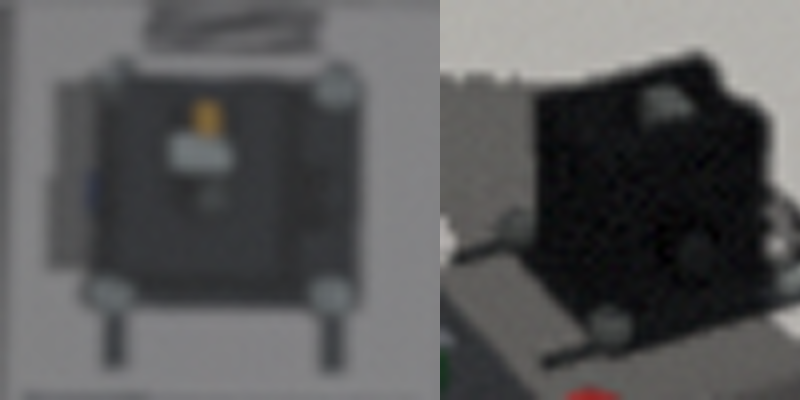

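The block measures 54 mm in x, as given. Its front face is at about +10.3 mm in the meter frame, so the well axis is near meter x +34 mm, world (0.586, 0.0245). I carry the tube over at height and lean it 0.35 rad toward the jaw.

Request:
send_rows --deltas '[[1, [3.5, 1, 0], [0, 0, 0]], [1, [3.5, 1.1, 0], [0, 0, 0]], [1, [3.5, 1.1, 0], [0, 0, 0]], [1, [3.5, 1.1, 0], [0, 0, 0]], [1, [3.5, 1.1, 0], [0, 0, 0]]]' --grip_force 40

```text
clock: 6.2
ee_pos: [0.595, -0.0056, 0.268]
orientation: [0.72, 0.694, -0.001, -0.001]
force: [0.1, 0.2, -0.5]
finger_gap: 0.181
finger_force: 40.0
```

Request:
send_rows --deltas '[[1, [2, 0.6, 0], [0, 0, 0]], [1, [1.3, 0.4, 0], [0, 0, 0]], [1, [0, 0, 0], [0.1, 0, 0]], [1, [0, 0, 0], [0.1, 0, 0]], [1, [0, 0, 0], [0.1, 0, 0]]]'

```text
clock: 6.7
ee_pos: [0.6063, 0.0248, 0.2695]
orientation: [0.712, 0.686, -0.105, -0.109]
force: [0.0, -1.0, 0.2]
finger_gap: 0.183
finger_force: 40.0
```

Request:
send_rows --deltas '[[1, [0, 0, 0], [0.05, 0, 0]], [1, [0, 0, 0], [0, 0, 0]], [1, [0, 0, 0], [0, 0, 0]], [1, [0, 0, 0], [0, 0, 0]], [1, [0, 0, 0], [0, 0, 0]]]'

```text
clock: 7.2
ee_pos: [0.6064, 0.0255, 0.2704]
orientation: [0.709, 0.684, -0.12, -0.125]
force: [-0.2, 0.0, 0.3]
finger_gap: 0.182
finger_force: 40.0
```

```bash
cat >> h.py <<'E'
MR=R.from_euler("z",-2.2,degrees=True).as_matrix()
WELL=np.array([.586,.0242,.090])
def meas():
    """lower edge and tube bottom rel. well mouth, meter axes, mm"""
    s=read_state(); M=R.from_quat(s["orientation"]).as_matrix()
    g=lambda t: (MR.T@(s["ee_pos"]+M@(np.array(t)/1000)-WELL)*1000).round(2)
    th=np.arctan2(M[2,1]*-1,-M[2,2])
    print("clk",s["clock"],"tcp",s["ee_pos"].round(4),"tilt",th.round(4),"side",M[2,0].round(4),"yaw",np.degrees(np.arctan2(M[1,0],M[0,0])-np.pi/2).round(2))
    print("lowedge",g([-2.6,7.9,87]),"bottom",g([-2.6,0,87]),"otheredge",g([-2.6,-7.9,87]),"F meter",(MR.T@s["force"]).round(2))
    return s,M
E
python3 -c "
from h import *
s,M=meas()
c=camera('scene');P=cloud(c);a=M[:,2];b=s['ee_pos'];d=P-b;t=d@a;rad=d-t[...,None]*a
m=(np.linalg.norm(rad,axis=-1)<.02)&(t>.03)&(t<.085)
q=rad[m]@M
from scipy.optimize import least_squares
r=least_squares(lambda p:np.hypot(q[:,0]-p[0],q[:,1]-p[1])-.0079,[0,0],loss='soft_l1',f_scale=.001);print(m.sum(),'tube in tool xy mm',r.x*1000,'tmax',np.sort(d[(np.linalg.norm(rad,axis=-1)<.012)&(t<.1)]@a)[-5:])
"
```

```text
clk 7.2 tcp [0.6064 0.0255 0.2704] tilt 0.3486 side 0.0003 yaw -2.07
lowedge [-2.   -0.52 95.93] bottom [-9.42 -0.54 98.63] otheredge [-16.85  -0.56 101.33] F meter [-0.23 -0.    0.26]
203 tube in tool xy mm [-2.79897784 -1.1569368 ] tmax [0.08545283 0.08561957 0.08595592 0.08643876 0.08683097]
```

Request:
send_rows --deltas '[[1, [0.05, 0.7, 2], [0, 0, 0]], [1, [0, 0.7, 2], [0, 0, 0]], [1, [0, 0.7, 2], [0, 0, 0]], [1, [0, 0.5, 1.4], [0, 0, 0]], [1, [0, 0.2, 0.6], [0, 0, 0]]]'

```text
clock: 7.75
ee_pos: [0.6047, 0.0263, 0.1838]
orientation: [0.709, 0.684, -0.121, -0.126]
force: [0.3, -0.2, -0.7]
finger_gap: 0.181
finger_force: 40.0
```

Request:
send_rows --deltas '[[1, [0, 0, 0], [0, 0, 0]], [1, [0, 0, 0], [0, 0, 0]], [1, [0, 0, 0], [0, 0, 0]]]'

```text
clock: 8.05
ee_pos: [0.6063, 0.0261, 0.1861]
orientation: [0.709, 0.684, -0.12, -0.125]
force: [-0.4, 0.4, 0.8]
finger_gap: 0.181
finger_force: 40.0
```

```bash
python3 -c "
from h import *
s,M=meas()
c=camera('scene'); cv2.imwrite('pics/s5.png',cv2.resize(c['frame'][110:220,210:330],None,fx=5,fy=5,interpolation=cv2.INTER_CUBIC)); np.save('s5.npy',c,allow_pickle=True)
P=cloud(c);a=M[:,2];b=s['ee_pos'];d=P-b;t=d@a;rad=d-t[...,None]*a
L=(P-WELL)@MR*1000
m=(abs(L[...,2])<5)&(abs(L[...,0])<45)&(abs(L[...,1])<35)&~((np.linalg.norm(rad,axis=-1)<.015))
q=L[m];print(len(q),np.percentile(q[:,0],[1,50,99]),np.percentile(q[:,1],[1,50,99]),q[:,2].mean())
"
```

```text
clk 8.05 tcp [0.6063 0.0261 0.1861] tilt 0.348 side 0.0002 yaw -2.06
lowedge [-2.03  0.06 11.62] bottom [-9.45  0.04 14.32] otheredge [-16.88   0.02  17.01] F meter [-0.38  0.39  0.8 ]
194 [-24.58379991   7.39010103  29.44864235] [-22.29699768 -10.32327997  21.86846009] -0.979107175205254
```

View pics/s5.png

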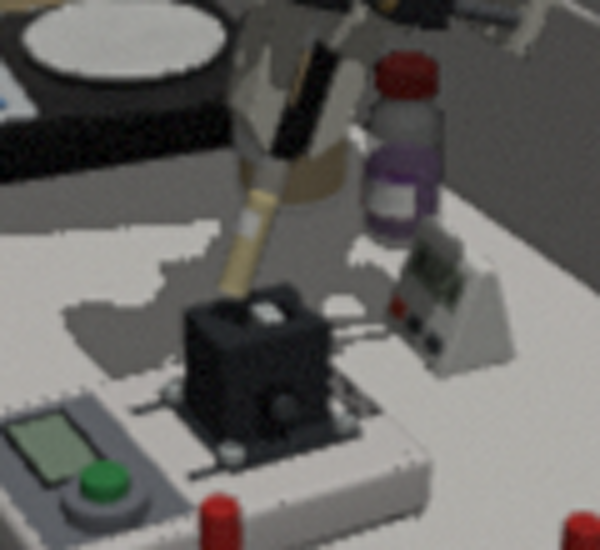

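The crop shows the leaning tube with its lower edge at crop (230,293), over the well in front of the steel jaw at (268,313). The block edges (−24.6 to +29.4 mm) fit my well estimate. Now I feel down.

Request:
send_rows --deltas '[[1, [0, 0.13, 0.4], [0, 0, 0]], [1, [0, 0.13, 0.4], [0, 0, 0]], [1, [0, 0, 0], [0, 0, 0]], [1, [0, 0, 0], [0, 0, 0]]]'

```text
clock: 8.5
ee_pos: [0.6051, 0.0262, 0.1763]
orientation: [0.709, 0.684, -0.121, -0.126]
force: [-0.5, -0.3, -0.9]
finger_gap: 0.181
finger_force: 40.0
```

Request:
send_rows --deltas '[[1, [0, 0.05, 0.15], [0, 0, 0]], [1, [0, 0.05, 0.15], [0, 0, 0]], [1, [0, 0, 0], [0, 0, 0]], [1, [0, 0, 0], [0, 0, 0]]]'

```text
clock: 8.9
ee_pos: [0.6051, 0.0262, 0.1733]
orientation: [0.709, 0.684, -0.121, -0.125]
force: [-0.4, 0.1, 0.3]
finger_gap: 0.183
finger_force: 40.0
```

```bash
python3 -c "
from h import *
meas()"
```

```text
clk 8.9 tcp [0.6051 0.0262 0.1733] tilt 0.3501 side 0.0 yaw -2.06
lowedge [-3.36  0.06 -1.1 ] bottom [-10.78   0.04   1.61] otheredge [-18.21   0.03   4.32] F meter [-0.36  0.04  0.33]
```

Request:
send_rows --deltas '[[1, [0, 0.03, 0.1], [0, 0, 0]], [1, [0, 0.03, 0.1], [0, 0, 0]], [1, [0, 0, 0], [0, 0, 0]]]'

```text
clock: 9.2
ee_pos: [0.6055, 0.0262, 0.1723]
orientation: [0.709, 0.684, -0.12, -0.125]
force: [-0.5, -0.2, 4.5]
finger_gap: 0.18
finger_force: 40.0
```

Request:
send_rows --deltas '[[1, [0, 0.03, 0.1], [0, 0, 0]], [1, [0, 0, 0], [0, 0, 0]], [1, [0, 0, 0], [0, 0, 0]]]'

```text
clock: 9.5
ee_pos: [0.6058, 0.0262, 0.1721]
orientation: [0.709, 0.684, -0.12, -0.125]
force: [0.2, -0.8, 8.5]
finger_gap: 0.18
finger_force: 40.1
```

```bash
python3 -c "
from h import *
meas()"
```

```text
clk 9.5 tcp [0.6058 0.0262 0.1721] tilt 0.348 side 0.0004 yaw -2.06
lowedge [-2.53  0.13 -2.39] bottom [-9.96  0.11  0.31] otheredge [-17.38   0.09   3.  ] F meter [ 0.28 -0.81  8.53]
```

Contact of 8.5 N: the round front rim carries the tube's broad lower side, because the edge is too far forward. I ease up and move toward the jaw.

Request:
send_rows --deltas '[[1, [0, -0.05, -0.15], [0, 0, 0]], [1, [0, 0.1, -0.03], [0, 0, 0]], [1, [0, 0.1, -0.03], [0, 0, 0]], [1, [0, 0.1, -0.03], [0, 0, 0]], [1, [0, 0, 0], [0, 0, 0]]]'

```text
clock: 10.0
ee_pos: [0.6084, 0.0262, 0.1716]
orientation: [0.709, 0.684, -0.121, -0.125]
force: [0.1, 0.7, 3.8]
finger_gap: 0.183
finger_force: 40.0
```

```bash
python3 -c "
from h import *
meas()"
```

```text
clk 10.0 tcp [0.6084 0.0262 0.1716] tilt 0.3497 side 0.0002 yaw -2.06
lowedge [-0.05  0.2  -2.84] bottom [-7.47  0.18 -0.14] otheredge [-14.89   0.16   2.57] F meter [0.1  0.74 3.78]
```

Request:
send_rows --deltas '[[1, [0, 0.1, -0.03], [0, 0, 0]], [1, [0, 0, 0], [0, 0, 0]]]'

```text
clock: 10.2
ee_pos: [0.6094, 0.0262, 0.1714]
orientation: [0.709, 0.684, -0.121, -0.125]
force: [0.2, 0.9, 2.6]
finger_gap: 0.178
finger_force: 40.0
```

Request:
send_rows --deltas '[[1, [0, 0.1, -0.03], [0, 0, 0]], [1, [0, 0, 0], [0, 0, 0]]]'

```text
clock: 10.4
ee_pos: [0.6104, 0.0261, 0.1713]
orientation: [0.709, 0.684, -0.121, -0.125]
force: [0.8, 1.3, 0.9]
finger_gap: 0.184
finger_force: 40.0
```

Request:
send_rows --deltas '[[1, [0, 0.1, -0.03], [0, 0, 0]], [1, [0, 0, 0], [0, 0, 0]]]'

```text
clock: 10.6
ee_pos: [0.6114, 0.026, 0.1712]
orientation: [0.709, 0.684, -0.121, -0.125]
force: [-0.1, 0.0, 0.6]
finger_gap: 0.183
finger_force: 40.0
```

```bash
python3 -c "
from h import *
meas()"
```

```text
clk 10.6 tcp [0.6114 0.026  0.1712] tilt 0.3499 side 0.0 yaw -2.06
lowedge [ 2.91  0.12 -3.25] bottom [-4.52  0.1  -0.54] otheredge [-11.94   0.09   2.17] F meter [-0.12  0.02  0.57]
```

Request:
send_rows --deltas '[[1, [0, 0.1, -0.03], [0, 0, 0]], [1, [0, 0, 0], [0, 0, 0]]]'

```text
clock: 10.8
ee_pos: [0.6124, 0.0258, 0.1712]
orientation: [0.709, 0.684, -0.121, -0.125]
force: [0.2, 0.1, 0.5]
finger_gap: 0.184
finger_force: 40.0
```

Request:
send_rows --deltas '[[1, [0, 0.1, -0.03], [0, 0, 0]], [1, [0, 0, 0], [0, 0, 0]]]'

```text
clock: 11.0
ee_pos: [0.6131, 0.0257, 0.1711]
orientation: [0.709, 0.684, -0.121, -0.126]
force: [-0.2, 0.5, -0.0]
finger_gap: 0.176
finger_force: 40.0
```

Request:
send_rows --deltas '[[1, [0, 0.1, -0.03], [0, 0, 0]], [1, [0, 0, 0], [0, 0, 0]]]'

```text
clock: 11.2
ee_pos: [0.6139, 0.0258, 0.1711]
orientation: [0.709, 0.684, -0.121, -0.126]
force: [-1.7, 0.6, -0.3]
finger_gap: 0.181
finger_force: 40.0
```

Request:
send_rows --deltas '[[1, [0, 0.1, -0.03], [0, 0, 0]], [1, [0, 0, 0], [0, 0, 0]]]'

```text
clock: 11.4
ee_pos: [0.6151, 0.0258, 0.171]
orientation: [0.709, 0.684, -0.121, -0.126]
force: [-2.6, -0.0, -0.8]
finger_gap: 0.179
finger_force: 40.0
```

```bash
python3 -c "
from h import *
meas()"
```

```text
clk 11.4 tcp [0.6151 0.0258 0.171 ] tilt 0.3511 side -0.0 yaw -2.06
lowedge [ 6.48  0.05 -3.37] bottom [-0.94  0.03 -0.65] otheredge [-8.36  0.01  2.07] F meter [-2.56 -0.11 -0.78]
```

The jaw was felt at TCP x≈0.613, which puts the true well axis about 1.5 mm further back (x≈0.5875). I push the jaw back about 3 mm more.

Request:
send_rows --deltas '[[1, [0, 0.1, -0.03], [0, 0, 0]], [1, [0, 0.1, -0.03], [0, 0, 0]], [1, [0, 0, 0], [0, 0, 0]]]'

```text
clock: 11.7
ee_pos: [0.6172, 0.0257, 0.171]
orientation: [0.709, 0.684, -0.121, -0.126]
force: [-3.9, -0.0, 1.4]
finger_gap: 0.182
finger_force: 40.1
```

Request:
send_rows --deltas '[[1, [0, 0.1, -0.03], [0, 0, 0]], [1, [0, 0, 0], [0, 0, 0]], [1, [0, 0, 0], [0, 0, 0]]]'

```text
clock: 12.0
ee_pos: [0.6183, 0.0257, 0.171]
orientation: [0.709, 0.684, -0.121, -0.126]
force: [-2.7, 0.6, -0.1]
finger_gap: 0.18
finger_force: 40.1
```

```bash
sed -i 's/WELL=np.array(\[.586/WELL=np.array([.5875/' h.py; python3 -c "
from h import *
meas()"
```

```text
clk 12.0 tcp [0.6183 0.0257 0.171 ] tilt 0.3506 side -0.0 yaw -2.06
lowedge [ 8.3   0.01 -3.46] bottom [ 0.88 -0.01 -0.75] otheredge [-6.54 -0.02  1.97] F meter [-2.74  0.46 -0.09]
```

Request:
send_rows --deltas '[[1, [0, -0.6, 0.08], [-0.07, 0, 0]], [1, [0, 0, 0], [0, 0, 0]], [1, [0, 0, 0], [0, 0, 0]]]'

```text
clock: 12.3
ee_pos: [0.6124, 0.026, 0.1729]
orientation: [0.713, 0.688, -0.097, -0.1]
force: [-3.8, 0.3, 1.0]
finger_gap: 0.184
finger_force: 40.1
```

Request:
send_rows --deltas '[[1, [0, -0.6, 0.08], [-0.07, 0, 0]], [1, [0, 0, 0], [0, 0, 0]], [1, [0, 0, 0], [0, 0, 0]]]'

```text
clock: 12.6
ee_pos: [0.6066, 0.0263, 0.1736]
orientation: [0.716, 0.691, -0.073, -0.076]
force: [-4.5, 0.1, -0.1]
finger_gap: 0.181
finger_force: 40.1
```

```bash
python3 -c "
from h import *
meas()"
```

```text
clk 12.6 tcp [0.6066 0.0263 0.1736] tilt 0.2103 side 0.0003 yaw -2.05
lowedge [ 8.53  0.25 -3.16] bottom [ 0.81  0.23 -1.51] otheredge [-6.92  0.2   0.14] F meter [-4.47 -0.05 -0.11]
```

Request:
send_rows --deltas '[[1, [0, -0.6, 0.08], [-0.07, 0, 0]], [1, [0, 0, 0], [0, 0, 0]], [1, [0, 0, 0], [0, 0, 0]]]'

```text
clock: 12.9
ee_pos: [0.6007, 0.0266, 0.1739]
orientation: [0.718, 0.693, -0.049, -0.051]
force: [-3.0, 0.1, -0.7]
finger_gap: 0.18
finger_force: 40.1
```

Request:
send_rows --deltas '[[1, [0, -0.6, 0.08], [-0.07, 0, 0]], [1, [0, 0, 0], [0, 0, 0]], [1, [0, 0, 0], [0, 0, 0]]]'

```text
clock: 13.2
ee_pos: [0.5948, 0.0267, 0.1739]
orientation: [0.719, 0.694, -0.025, -0.026]
force: [-3.9, 0.2, -1.6]
finger_gap: 0.183
finger_force: 40.1
```

```bash
python3 -c "
from h import *
meas()"
```

```text
clk 13.2 tcp [0.5948 0.0267 0.1739] tilt 0.0709 side 0.0002 yaw -2.06
lowedge [ 8.91  0.18 -3.46] bottom [ 1.03  0.17 -2.9 ] otheredge [-6.85  0.15 -2.34] F meter [-3.88  0.02 -1.62]
```

Request:
send_rows --deltas '[[1, [0, -0.65, 0.05], [-0.07, 0, 0]], [1, [0, 0, 0], [0, 0, 0]], [1, [0, 0, 0], [0, 0, 0]]]'

```text
clock: 13.5
ee_pos: [0.5884, 0.0269, 0.1738]
orientation: [0.72, 0.694, -0.0, -0.0]
force: [-3.2, 1.9, -1.7]
finger_gap: 0.183
finger_force: 40.1
```

Request:
send_rows --deltas '[[1, [0, -0.05, 0.2], [0, 0, 0]], [1, [0, 0, 0], [0, 0, 0]], [1, [0, 0, 0], [0, 0, 0]]]'

```text
clock: 13.8
ee_pos: [0.5883, 0.0268, 0.1719]
orientation: [0.72, 0.694, 0.0, 0.0]
force: [-3.0, -0.7, 1.1]
finger_gap: 0.187
finger_force: 40.1
```

```bash
python3 -c "
from h import *
meas()"
```

```text
clk 13.8 tcp [0.5883 0.0268 0.1719] tilt -0.0005 side 0.0 yaw -2.06
lowedge [ 8.68  0.05 -5.13] bottom [ 0.78  0.03 -5.13] otheredge [-7.12  0.01 -5.13] F meter [-2.95 -0.83  1.09]
```

Request:
send_rows --deltas '[[1, [0, -0.05, 0.1], [0, 0, 0]], [1, [0, 0, 0], [0, 0, 0]], [1, [0, 0, 0], [0, 0, 0]]]'

```text
clock: 14.1
ee_pos: [0.5876, 0.0268, 0.1709]
orientation: [0.72, 0.694, 0.0, 0.0]
force: [-2.3, 1.1, 1.3]
finger_gap: 0.178
finger_force: 40.0
```

Request:
send_rows --deltas '[[1, [0, -0.05, 0.1], [0, 0, 0]], [1, [0, 0, 0], [0, 0, 0]], [1, [0, 0, 0], [0, 0, 0]]]'

```text
clock: 14.4
ee_pos: [0.5871, 0.0269, 0.17]
orientation: [0.72, 0.694, 0.0, 0.0]
force: [-2.2, 0.5, 1.8]
finger_gap: 0.179
finger_force: 40.0
```

Request:
send_rows --deltas '[[1, [0, 0, 0.3], [0, 0, 0]], [1, [0, 0, 0], [0, 0, 0]], [1, [0, 0, 0], [0, 0, 0]]]'

```text
clock: 14.7
ee_pos: [0.5868, 0.0269, 0.1665]
orientation: [0.72, 0.694, 0.0, 0.0]
force: [-0.5, 1.7, 0.6]
finger_gap: 0.182
finger_force: 40.0
```

```bash
python3 -c "
from h import *
s,_=meas(); print(s['torque'])"
```

```text
clk 14.7 tcp [0.5868 0.0269 0.1665] tilt -0.0004 side -0.0 yaw -2.06
lowedge [  7.16   0.06 -10.46] bottom [ -0.74   0.04 -10.46] otheredge [ -8.64   0.02 -10.47] F meter [-0.53  1.69  0.59]
[0.19910051 0.16202222 0.02056285]
```

The tube is upright, inside the mouth and lightly against the front wall. I slide it down in stages.

Request:
send_rows --deltas '[[1, [0, 0, 0.2], [0, 0, 0]], [1, [0, 0, 0.2], [0, 0, 0]], [1, [0, 0, 0.2], [0, 0, 0]], [1, [0, 0, 0], [0, 0, 0]]]'

```text
clock: 15.1
ee_pos: [0.5867, 0.0269, 0.1604]
orientation: [0.72, 0.694, 0.0, 0.0]
force: [-0.4, 1.7, 1.0]
finger_gap: 0.18
finger_force: 40.0
```

Request:
send_rows --deltas '[[1, [0, 0, 0.15], [0, 0, 0]], [1, [0, 0, 0.15], [0, 0, 0]], [1, [0, 0, 0], [0, 0, 0]]]'

```text
clock: 15.4
ee_pos: [0.5867, 0.0268, 0.1575]
orientation: [0.72, 0.694, 0.0, 0.0]
force: [0.3, 1.8, 1.3]
finger_gap: 0.183
finger_force: 40.0
```

```bash
python3 -c "
from h import *
s,_=meas(); print(s['torque'])"
```

```text
clk 15.4 tcp [0.5867 0.0268 0.1575] tilt -0.0002 side 0.0 yaw -2.06
lowedge [  7.     0.04 -19.45] bottom [ -0.9    0.02 -19.46] otheredge [ -8.8   -0.   -19.46] F meter [0.27 1.77 1.31]
[ 0.25995111  0.0224494  -0.00577234]
```

Request:
send_rows --deltas '[[1, [0.03, 0, 0.1], [0, 0, 0]], [1, [0, 0, 0.1], [0, 0, 0]], [1, [0, 0, 0], [0, 0, 0]]]'

```text
clock: 15.7
ee_pos: [0.5866, 0.0271, 0.1556]
orientation: [0.72, 0.694, -0.0, 0.0]
force: [-0.5, 0.8, 1.8]
finger_gap: 0.182
finger_force: 40.0
```

Request:
send_rows --deltas '[[1, [0.03, 0, 0.1], [0, 0, 0]], [1, [0, 0, 0.1], [0, 0, 0]], [1, [0, 0, 0], [0, 0, 0]]]'

```text
clock: 16.0
ee_pos: [0.5866, 0.0274, 0.1536]
orientation: [0.72, 0.694, -0.0, 0.0]
force: [0.0, 1.5, 2.1]
finger_gap: 0.183
finger_force: 40.0
```

Request:
send_rows --deltas '[[1, [0, 0, 0.1], [0, 0, 0]], [1, [0, 0, 0.1], [0, 0, 0]], [1, [0, 0, 0], [0, 0, 0]]]'

```text
clock: 16.3
ee_pos: [0.5866, 0.0274, 0.1515]
orientation: [0.72, 0.694, -0.0, -0.0]
force: [-0.4, 0.7, 2.0]
finger_gap: 0.182
finger_force: 40.0
```

```bash
python3 -c "
from h import *
s,_=meas(); print(s['torque'])"
```

```text
clk 16.3 tcp [0.5866 0.0274 0.1515] tilt 0.0001 side -0.0001 yaw -2.06
lowedge [  6.87   0.57 -25.45] bottom [ -1.03   0.55 -25.45] otheredge [ -8.93   0.54 -25.45] F meter [-0.46  0.72  1.97]
[0.10364931 0.10961172 0.00385058]
```

Request:
send_rows --deltas '[[1, [0, 0, 0.2], [0, 0, 0]], [1, [0, 0, 0.2], [0, 0, 0]], [1, [0, 0, 0.2], [0, 0, 0]], [1, [0, 0, 0], [0, 0, 0]]]'

```text
clock: 16.7
ee_pos: [0.5865, 0.0274, 0.1452]
orientation: [0.72, 0.694, -0.0, -0.0]
force: [-0.1, 1.3, 1.0]
finger_gap: 0.178
finger_force: 40.0
```

Request:
send_rows --deltas '[[1, [0, 0, 0.2], [0, 0, 0]], [1, [0, 0, 0.2], [0, 0, 0]], [1, [0, 0, 0.2], [0, 0, 0]], [1, [0, 0, 0], [0, 0, 0]]]'

```text
clock: 17.1
ee_pos: [0.5864, 0.0275, 0.1393]
orientation: [0.72, 0.694, -0.0, -0.0]
force: [-0.7, 0.3, 0.1]
finger_gap: 0.185
finger_force: 40.0
```

Request:
send_rows --deltas '[[1, [0, 0, 0.2], [0, 0, 0]], [1, [0, 0, 0.2], [0, 0, 0]], [1, [0, 0, 0.2], [0, 0, 0]], [1, [0, 0, 0], [0, 0, 0]]]'

```text
clock: 17.5
ee_pos: [0.5864, 0.0274, 0.1333]
orientation: [0.72, 0.694, -0.0, -0.0]
force: [-0.4, 0.9, -0.1]
finger_gap: 0.177
finger_force: 40.0
```

Request:
send_rows --deltas '[[1, [0, 0, 0.2], [0, 0, 0]], [1, [0, 0, 0.2], [0, 0, 0]], [1, [0, 0, 0], [0, 0, 0]]]'

```text
clock: 17.8
ee_pos: [0.5864, 0.0275, 0.1293]
orientation: [0.72, 0.694, -0.0, -0.0]
force: [0.1, 0.7, 1.0]
finger_gap: 0.183
finger_force: 40.0
```

```bash
python3 -c "
from h import *
s,_=meas(); print(s['torque'])"
```

```text
clk 17.8 tcp [0.5864 0.0275 0.1293] tilt 0.0004 side -0.0 yaw -2.06
lowedge [  6.69   0.64 -47.7 ] bottom [ -1.21   0.62 -47.69] otheredge [ -9.11   0.6  -47.69] F meter [0.05 0.66 0.98]
[0.11278532 0.08786858 0.03053995]
```

Request:
send_rows --deltas '[[1, [0, 0, 0.1], [0, 0, 0]], [1, [0, 0, 0.1], [0, 0, 0]], [1, [0, 0, 0], [0, 0, 0]]]'

```text
clock: 18.1
ee_pos: [0.5865, 0.0274, 0.1275]
orientation: [0.72, 0.694, -0.0, -0.0]
force: [-1.7, 0.9, 0.8]
finger_gap: 0.184
finger_force: 40.0
```

Request:
send_rows --deltas '[[1, [0, 0, 0.1], [0, 0, 0]], [1, [0, 0, 0], [0, 0, 0]]]'

```text
clock: 18.3
ee_pos: [0.5865, 0.0275, 0.1266]
orientation: [0.72, 0.694, -0.0, -0.0]
force: [-1.4, 1.3, 1.3]
finger_gap: 0.182
finger_force: 40.0
```

Request:
send_rows --deltas '[[1, [0, 0, 0.1], [0, 0, 0]], [1, [0, 0, 0], [0, 0, 0]]]'

```text
clock: 18.5
ee_pos: [0.5865, 0.0274, 0.1256]
orientation: [0.72, 0.694, -0.0, -0.0]
force: [-1.0, 0.8, 2.2]
finger_gap: 0.182
finger_force: 40.0
```

```bash
python3 -c "
from h import *
s,M=meas(); print(s['torque'])
c=camera('scene'); cv2.imwrite('pics/s7.png',cv2.resize(c['frame'][110:220,210:330],None,fx=5,fy=5,interpolation=cv2.INTER_CUBIC))
"
```

```text
clk 18.5 tcp [0.5865 0.0274 0.1256] tilt 0.0002 side -0.0 yaw -2.06
lowedge [  6.78   0.62 -51.44] bottom [ -1.12   0.6  -51.43] otheredge [ -9.02   0.58 -51.43] F meter [-0.99  0.75  2.19]
[ 0.14632362  0.3106964  -0.01699187]
```

View pics/s7.png

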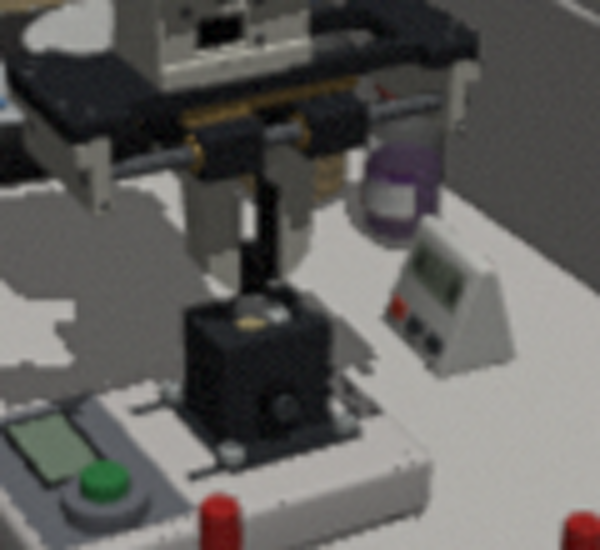

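The crop shows the tube standing in the block at (250,315), nearly home. I feel for the floor.

Request:
send_rows --deltas '[[1, [0, 0, 0.05], [0, 0, 0]], [1, [0, 0, 0], [0, 0, 0]], [1, [0, 0, 0], [0, 0, 0]]]'

```text
clock: 18.85
ee_pos: [0.5866, 0.0274, 0.1253]
orientation: [0.72, 0.694, 0.0, -0.0]
force: [-2.3, 0.6, 3.4]
finger_gap: 0.181
finger_force: 40.0
```

Request:
send_rows --deltas '[[1, [0, 0, 0.05], [0, 0, 0]], [1, [0, 0, 0], [0, 0, 0]], [1, [0, 0, 0], [0, 0, 0]]]'

```text
clock: 19.15
ee_pos: [0.5868, 0.0275, 0.1253]
orientation: [0.72, 0.694, 0.0, 0.0]
force: [-2.0, 0.4, 7.5]
finger_gap: 0.181
finger_force: 40.0
```

Request:
send_rows --deltas '[[1, [0, 0, 0.05], [0, 0, 0]], [1, [0, 0, 0], [0, 0, 0]], [1, [0, 0, 0], [0, 0, 0]]]'

```text
clock: 19.45
ee_pos: [0.587, 0.0275, 0.1252]
orientation: [0.72, 0.694, 0.0, 0.0]
force: [-4.0, 1.1, 9.9]
finger_gap: 0.18
finger_force: 40.0
```

The tube stopped at TCP z 0.1252, against an expected 0.125, so the floor is felt. I unload, let go and lift away.

Request:
send_rows --deltas '[[1, [0, 0, -0.1], [0, 0, 0]], [1, [0, 0, 0], [0, 0, 0]], [0.2, [0, 0, 0], [0, 0, 0]], [0.2, [0, 0, 0], [0, 0, 0]], [0.2, [0, 0, 0], [0, 0, 0]]]'

```text
clock: 19.95
ee_pos: [0.5867, 0.0271, 0.1249]
orientation: [0.72, 0.694, -0.0, 0.0]
force: [-0.4, -0.3, 0.6]
finger_gap: 0.381
finger_force: 0.0
```

Request:
send_rows --deltas '[[0.2, [0, 0, 0], [0, 0, 0]], [0.2, [0, 0, -1], [0, 0, 0]], [0.2, [0, 0, -3], [0, 0, 0]], [0.2, [0, 0, -4], [0, 0, 0]], [0.2, [0, 0, 0], [0, 0, 0]]]'

```text
clock: 20.45
ee_pos: [0.5907, 0.0273, 0.2116]
orientation: [0.72, 0.694, 0.004, 0.003]
force: [0.4, 0.4, 0.5]
finger_gap: 0.4
finger_force: 0.0
```

```bash
python3 -c "
from h import *
s,M=meas(); print(s['force'],s['torque'],s['finger_gap'])
for n in ('scene','top'):
  c=camera(n); P=cloud(c); L=(P-WELL)@MR*1000
  m=(L[...,2]>12)&(L[...,2]<45)&(abs(L[...,0])<18)&(abs(L[...,1])<18)
  q=L[m]; print(n,len(q), q.mean(0).round(1), np.percentile(q[:,2],[2,50,98]).round(1), c['frame'][m].mean(0).round()) if len(q) else print('none')
  if n=='scene': cv2.imwrite('pics/s8.png',cv2.resize(c['frame'][110:220,210:330],None,fx=5,fy=5,interpolation=cv2.INTER_CUBIC))
k=np.array([.5515,.0258,.053])+MR@np.array([-.056,-.038,0]); print('key',k,'delta cm tool',(M.T@(k-s['ee_pos'])*100).round(2))
"
```

```text
clk 20.45 tcp [0.5907 0.0273 0.2116] tilt -0.0105 side 0.0016 yaw -2.09
lowedge [11.85  0.73 34.64] bottom [ 3.95  0.72 34.56] otheredge [-3.95  0.7  34.48] F meter [0.36 0.39 0.55]
[0.37577245 0.37242372 0.54734778] [-0.0587167  -0.02260678 -0.04555308] 0.4002536653560092
scene 89 [-4.9 -4.  26.9] [13.7 27.7 36.5] [31. 30. 31.]
top 14 [ 0.6 -4.8 29.8] [16.  33.1 36.5] [54. 54. 53.]
key [ 0.49408254 -0.01002227  0.053     ] delta cm tool [-4.1  -9.68 15.75]
```

View pics/s8.png

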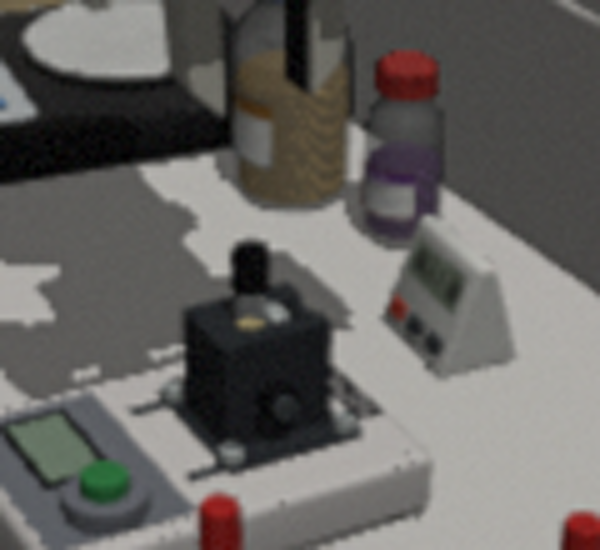

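The crop shows the black-capped tube upright in the well at (250,270), with its cap top 36.5 mm over the mouth (36 expected), so it is home and released. For the key I turn the tool 90° so the gripper body stays clear of the tube.

Request:
send_rows --deltas '[[1, [-1, -3, 0], [0, 0, 0]], [1, [-1, -3, 0], [0, 0, 0]], [1, [-1, -2, 0], [0, 0, 0]], [1, [-1, -1.5, 0], [0, 0, 0]], [1, [0, 0, 0], [0, 0, 0]]]'

```text
clock: 21.05
ee_pos: [0.4872, -0.0105, 0.2041]
orientation: [0.72, 0.694, -0.001, -0.001]
force: [0.4, -0.2, -0.7]
finger_gap: 0.022
finger_force: 0.0
```

```bash
python3 -c "
from h import *
s,M=meas(); print(s['q'].round(2))"
```

```text
clk 21.05 tcp [ 0.4872 -0.0105  0.2041] tilt 0.0037 side -0.0004 yaw -2.18
lowedge [-91.3  -41.2   27.11] bottom [-99.2  -41.21  27.14] otheredge [-107.1   -41.21   27.17] F meter [ 0.39 -0.23 -0.7 ]
[-0.3   0.23  0.3   2.01 -0.09  0.92  0.01]
```

q7 is near 0, so either way is free; I turn by −1.57.

Request:
send_rows --deltas '[[1, [0, 0, 0], [0, 0, -0.14]], [1, [0, 0, 0], [0, 0, -0.14]], [1, [0, 0, 0], [0, 0, -0.14]], [1, [0, 0, 0], [0, 0, -0.14]], [1, [0, 0, 0], [0, 0, -0.14]]]'

```text
clock: 21.55
ee_pos: [0.4906, -0.0085, 0.2045]
orientation: [0.435, 0.9, -0.0, -0.0]
force: [0.1, 0.1, -0.1]
finger_gap: 0.009
finger_force: 0.0
```

Request:
send_rows --deltas '[[1, [0, 0, 0], [0, 0, -0.14]], [1, [0, 0, 0], [0, 0, -0.14]], [1, [0, 0, 0], [0, 0, -0.14]], [1, [0, 0, 0], [0, 0, -0.14]], [1, [0, 0, 0], [0, 0, -0.14]]]'

```text
clock: 22.05
ee_pos: [0.4905, -0.0085, 0.2045]
orientation: [0.1, 0.995, 0.0, -0.001]
force: [0.0, -0.6, 0.1]
finger_gap: 0.005
finger_force: 0.0
```

Request:
send_rows --deltas '[[1, [0, 0, 0], [0, 0, -0.14]], [1, [0, 0, 0], [0, 0, 0]], [1, [0, 0, 0], [0, 0, 0]], [1, [0, 0, 0], [0, 0, 0]]]'

```text
clock: 22.45
ee_pos: [0.4903, -0.0089, 0.2049]
orientation: [0.035, 0.999, 0.0, -0.0]
force: [-0.1, -0.1, -0.4]
finger_gap: 0.004
finger_force: 0.0
```

```bash
python3 -c "
from h import *
s,M=meas(); k=np.array([.4943,-.0098,.053]); print('delta cm tool',(M.T@(k-s['ee_pos'])*100).round(2), M.round(3).tolist())"
```

```text
clk 22.45 tcp [ 0.4903 -0.0089  0.2049] tilt -0.0001 side 0.0005 yaw 86.02
lowedge [-93.08 -29.03  27.9 ] bottom [-93.32 -36.93  27.9 ] otheredge [-93.57 -44.83  27.9 ] F meter [-0.14 -0.08 -0.41]
delta cm tool [-0.41 -0.06 15.19] [[-0.998, 0.069, -0.001], [0.069, 0.998, 0.0], [0.001, 0.0, -1.0]]
```

Request:
send_rows --deltas '[[1, [-0.4, -0.1, 4], [0, 0, 0]], [1, [0, 0, 4], [0, 0, 0]], [1, [0, 0, 3], [0, 0, 0]], [1, [0, 0, 1.2], [0, 0, 0]], [1, [0, 0, 0], [0, 0, 0]]]'

```text
clock: 22.95
ee_pos: [0.4929, -0.0103, 0.0818]
orientation: [0.034, 0.999, -0.0, -0.002]
force: [0.4, 0.2, 0.7]
finger_gap: 0.009
finger_force: 0.0
```

Request:
send_rows --deltas '[[1, [0, 0, 0.4], [0, 0, 0]], [1, [0, 0, 0.4], [0, 0, 0]], [1, [0, 0, 0.2], [0, 0, 0]], [1, [0, 0, 0], [0, 0, 0]]]'

```text
clock: 23.35
ee_pos: [0.4951, -0.0103, 0.074]
orientation: [0.033, 0.999, 0.0, 0.001]
force: [0.6, 0.1, 2.0]
finger_gap: 0.001
finger_force: 0.8
```

Request:
send_rows --deltas '[[1, [0, 0, 0.2], [0, 0, 0]], [1, [0, 0, 0], [0, 0, 0]]]'

```text
clock: 23.55
ee_pos: [0.495, -0.0103, 0.0717]
orientation: [0.033, 0.999, 0.0, 0.001]
force: [0.3, 0.7, 3.5]
finger_gap: 0.005
finger_force: 1.5
```

The key is being felt (3.5 N, about 3 mm). I press a little further, hold, then lift away.

Request:
send_rows --deltas '[[1, [0, 0, 0.1], [0, 0, 0]], [1, [0, 0, 0.1], [0, 0, 0]], [1, [0, 0, 0], [0, 0, 0]]]'

```text
clock: 23.85
ee_pos: [0.495, -0.0103, 0.0695]
orientation: [0.033, 0.999, 0.0, 0.001]
force: [2.8, -0.3, 4.3]
finger_gap: 0.007
finger_force: 2.3
```

Request:
send_rows --deltas '[[1, [0, 0, 0.1], [0, 0, 0]], [1, [0, 0, 0], [0, 0, 0]], [1, [0, 0, 0], [0, 0, 0]]]'

```text
clock: 24.15
ee_pos: [0.4951, -0.0103, 0.0692]
orientation: [0.033, 0.999, 0.0, 0.001]
force: [0.3, 0.5, 11.6]
finger_gap: 0.003
finger_force: 5.8
```

The key bottomed at TCP z 0.0692 (11.6 N), so its travel is complete. I lift off and check.

Request:
send_rows --deltas '[[1, [0, 0, -0.5], [0, 0, 0]], [1, [0, 0, -2], [0, 0, 0]], [1, [0, 0, -4], [0, 0, 0]], [1, [0, 0, -4], [0, 0, 0]], [1, [0, 0, -3], [0, 0, 0]]]'

```text
clock: 24.65
ee_pos: [0.4932, -0.0105, 0.2045]
orientation: [0.033, 0.999, -0.0, -0.001]
force: [0.3, -0.3, -0.9]
finger_gap: 0.004
finger_force: 0.0
```

Request:
send_rows --deltas '[[1, [0, -4, 0], [0, 0, 0]], [1, [0, -4, 0], [0, 0, 0]], [1, [0, -4, 0], [0, 0, 0]], [1, [0, 0, 0], [0, 0, 0]], [1, [0, 0, 0], [0, 0, 0]]]'

```text
clock: 25.15
ee_pos: [0.4847, -0.1308, 0.2023]
orientation: [0.035, 0.999, 0.0, -0.001]
force: [-0.1, 0.2, 0.1]
finger_gap: 0.001
finger_force: 0.0
```

```bash
python3 -c "
from h import *
meas()
c=camera('scene'); P=cloud(c); L=(P-WELL)@MR*1000
m=(L[...,2]>12)&(L[...,2]<45)&(abs(L[...,0])<18)&(abs(L[...,1])<18); q=L[m]; print(len(q), q.mean(0).round(1), np.percentile(q[:,2],98).round(1))
for n in ('scene',):
  m=(P[...,2]>.083)&(P[...,2]<.097); k,l,st,ce=cv2.connectedComponentsWithStats(m.astype(np.uint8))
  for i in range(1,k):
    if 30<st[i,4]<120: print(ce[i].round(1),np.round(P[l==i].mean(0),4))
g=cv2.inRange(cv2.cvtColor(c['frame'],cv2.COLOR_BGR2HSV),(45,100,50),(85,255,255))>0; g[:,:215]=0;g[:,250:]=0; print('key z',np.median(P[g],0))
"
```

```text
clk 25.15 tcp [ 0.4847 -0.1308  0.2023] tilt -0.0004 side 0.0028 yaw 86.0
lowedge [ -94.21 -151.01   25.32] bottom [ -94.46 -158.9    25.32] otheredge [ -94.71 -166.8    25.32] F meter [-0.07  0.17  0.08]<string>:5: RuntimeWarning: Mean of empty slice.
  ret = um.true_divide(
Traceback (most recent call last):
IndexError: index -1 is out of bounds for axis 0 with size 0
```

The gripper hides the meter from the scene camera, so I move it aside.

Request:
send_rows --deltas '[[1, [1, 4, -1], [0, 0, 0]], [1, [1, 4, -1], [0, 0, 0]], [1, [1, 4, -1], [0, 0, 0]], [1, [1, 4, -1], [0, 0, 0]], [1, [1, 4, 0], [0, 0, 0]]]'

```text
clock: 25.7
ee_pos: [0.449, 0.0762, 0.2443]
orientation: [0.032, 0.999, 0.0, 0.001]
force: [0.6, 1.0, -1.0]
finger_gap: 0.003
finger_force: 0.0
```

Request:
send_rows --deltas '[[1, [0, 4, 0], [0, 0, 0]], [1, [0, 4, 0], [0, 0, 0]], [1, [0, 4, 0], [0, 0, 0]], [1, [0, 0, 0], [0, 0, 0]], [1, [0, 0, 0], [0, 0, 0]]]'

```text
clock: 26.2
ee_pos: [0.456, 0.1946, 0.2426]
orientation: [0.031, 1.0, -0.0, -0.001]
force: [0.1, -1.2, -0.1]
finger_gap: 0.003
finger_force: 0.0
```

```bash
python3 -c "
from h import *
print(read_state()['ee_pos'],read_state()['force'])
for n in('scene','top'):
  c=camera(n); P=cloud(c); L=(P-WELL)@MR*1000
  m=(L[...,2]>12)&(L[...,2]<45)&(abs(L[...,0])<18)&(abs(L[...,1])<18); q=L[m]; print(n,len(q), q.mean(0).round(1) if len(q) else '', q[:,2].max() if len(q) else '')
  m=(P[...,2]>.083)&(P[...,2]<.097); k,l,st,ce=cv2.connectedComponentsWithStats(m.astype(np.uint8))
  for i in range(1,k):
    p=P[l==i].mean(0)
    if 30<st[i,4]<120 and .4<p[0]<.65 and -.4<p[1]<0: print(ce[i].round(1),p.round(4))
  g=cv2.inRange(cv2.cvtColor(c['frame'],cv2.COLOR_BGR2HSV),(45,100,50),(85,255,255))>0; g[:,:215]=0;g[:,250:]=0; print('key',np.median(P[g],0) if g.any() else '')
  if n=='scene': cv2.imwrite('pics/s9.png',cv2.resize(c['frame'][110:310,170:410],None,fx=3,fy=3,interpolation=cv2.INTER_CUBIC))
"
```

```text
[0.4560346  0.19462582 0.24259179] [ 0.13287084 -1.22097322 -0.14519123]
scene 88 [-4.9 -3.9 26.9] 37.04644819108235
[253.8 211.5] [ 0.503  -0.0967  0.0866]
[326.6 214.8] [ 0.6199 -0.1781  0.0868]
[308.3 249.9] [ 0.5268 -0.2497  0.0889]
[326.  272.5] [ 0.5189 -0.3115  0.0889]
key [ 0.4918344  -0.0141401   0.05623311]
top 69 [-2.2 -1.7 32.8] 38.74111610598626
[309.2 184.8] [ 0.6222 -0.1768  0.0877]
[343.4 227.5] [ 0.5293 -0.2473  0.0906]
[372.2 230.4] [ 0.5219 -0.3085  0.0903]
[271.8 240.3] [ 0.505  -0.0947  0.087 ]
key [ 0.49630219 -0.00953513  0.05663192]
```

View pics/s9.png

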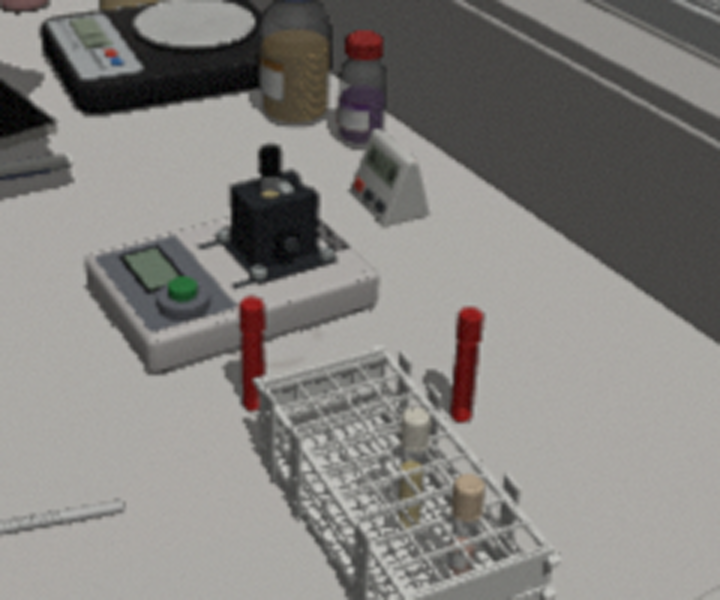

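The crop shows the black-capped tube upright in the well at (270,165) and the key up again at (183,288). White (416,425) and peach (468,495) have not moved, and the arm is clear. I hand in.

```bash
python3 -c "
from h import *
print(finish_job())"
```

```text
the job is handed in; nothing more can be done
None
```

The black-capped tube stands upright on the floor of the meter's well and has been let go; the read key was pressed to its stop and is up again, the white and peach tubes have not moved, and the job is handed in at about 26 s of the 72 s, with no verdict returned.

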